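Index the desk carousel to the glue stick

TASK

Turn the desk carousel by its handle one click, in whichever direction is shorter, so that the cup holding the glue stick comes to rest in its click position at the pointer on the base. Leave the glue stick standing in its cup, and let go of the handle.

Things in the scene. Friction and masses are not known exactly. Their poses are not given: they have to be found in the camera images.
- carousel: Fixed round black base of a desk carousel, 176 mm across. Origin: centre of its underside, on the vertical turning axis, z up. Its -x axis is the front: a flat tongue with a small aluminium diamond, the pointer, reaches 123 mm from the axis. Place and heading vary; it faces roughly the robot. At the start the cup at the pointer holds a binder clip, its neighbours the glue stick and a battery.
- carousel_handle (a point): Grip point of the handle: an upright black wing 54 mm long, 14 mm thick, 32 mm high, over the disc's centre, top 172 mm above the worktop. The point is on the turning axis, 159 mm up. x axis along the wing (along the base's x axis at the start), y across its thickness, z up; it turns with the disc. Grip across the thickness from above; fingertips above 135 mm clear the glue stick.
- carousel_rotor (a joint): Angle (rad) of the grey disc, 190 mm across, with six equal cups 60 degrees apart, centres 66 mm from the axis, rims 74 mm up. 0 at the start, growing anticlockwise from above; no stops. A sprung detent clicks every 1.047 rad, with a cup at the pointer each time: about 0.1 N m to leave a click; released within 15 degrees of a click, the disc is drawn to within 3 degrees of it.
- glue_stick: Glue stick, white with red cap and foot, 25 mm in diameter, 92 mm tall, standing loose in the cup next to the pointer's, on its left or right (varies); by far the tallest thing in the cups, top 129 mm above the worktop. Origin: centre of its underside, 37 mm up; z along its length. The cup is 42 mm wide inside, so it has up to 8 mm of play.
Things that resemble listed ones, but are neither listed nor needed, are in the scene too. There is more than one size of the glue_stick; the one meant has the size given above.

How it is judged (in metres and radians):
At the end, for the whole second after the job is handed in: The carousel is at rest with the glue stick's cup at the pointer: the disc within 10 degrees of the click position, the glue stick's foot in front of the axis by more than 45 mm and within 25 mm either side of the pointer line, standing in its cup (tilted less than 23 degrees) (x of glue_stick in the frame of carousel below -0.045 m and y of glue_stick in the frame of carousel between -0.025 and 0.025 m and angle between the x axis of carousel_handle and the x axis of carousel, either way round between 0.872 and 1.222 rad and angle between glue_stick's own z axis and vertical below 0.4 rad and velocity of joint carousel_rotor between -0.05 and 0.05 rad/s); the robot touches nothing.
It fails at once if the glue stick is lifted out of its cup (height (world z) of glue_stick above 0.06 m).
It fails at once if the disc is turned the long way round (value of joint carousel_rotor above 1.6 rad or value of joint carousel_rotor below -1.6 rad).
It fails at once if the glue stick is tipped over (angle between glue_stick's own z axis and vertical above 0.7 rad).
It also fails if it takes over 32 s, if anything falls off the work surface, if the arm or the gripper's body presses on something with over 40 N, if the wrist force passes 120 N, or if a joint passes its speed limit or range.

ROBOT

A 6-joint arm with a two-finger parallel gripper is mounted at the origin on a cart in front of the work surface, level with it; the furniture and walls round the work are solid. World frame = base frame: x ahead of the robot, y to its left, z up, the work surface at z = 0. Lengths are in mm, angles in degrees, forces in N, time in s.
With the tool pointing down it reaches from about 350 to 800 mm from the base axis. Payload 7.3 kg.
Tool frame: the origin (TCP) lies on the centre line of the jaws, within the pads' length; the fingertips stand 19 mm ahead of it and the grasp point (between the pads) is the TCP (r.tip_extent is the distance from the TCP to the fingertips, in mm); z points along the fingers, y is the line along which they close (so a half turn about z gives the same grasp; the last joint's range is limited). The gripper opens to 85 mm and grips with 20 to 120 N. Pads are 22 mm wide; open, the fingers measure 114 mm over their backs; the gripper's body (76 mm by 85 mm) begins 54 mm behind the grasp point. The pads swing forward as they close: fully open they stand 13 mm farther back than shut.
Start: joints at [65.604, 19.595, 87.324, -0, 73.075, -8.365], TCP at [144.971, 504.607, 223.822] pointing down, gripper open.
Joint ranges: [-145.02, 145.02], [-44.19, 115.74], [2.07, 154.8], [-57.11, 237.11], [16.16, 152.29], [-177.93, 177.93]. Speed limits (degrees/s): [147.25, 147.25, 180, 180, 180, 180].

INTERFACE

Orientations are given as [roll, pitch, yaw] about the fixed x, y, z axes, in that order (R = Rz(yaw) Ry(pitch) Rx(roll)).
In Python, from bench import monitor, viewer, r, spotter gives the robot as it stands.
- The arm moves only by the tool arm_command, never from a script. Its arguments are lists of equal length, an entry for each row: "dp": the shift along the world's x, y, z in mm, a list of three; "twist": the turn about the world's z in rad. A call has 1 to 10 rows; each row shifts and turns the commanded pose from where the row before left it; what a row does not reach is not made up. A row lasts 1/12 s, in which the tool goes at most 41.7 mm and 7.16 degrees, less where a joint would pass 70% of its speed; a pose out of reach is approached as far as the arm can. A call with a gripper value outside its range is refused whole. "hand" is the closure, from 0 (fully open) to 1 (shut), set as the call begins (left out, the last holds). The fingers move at their own pace and stop on an object; "squeeze" is the grip in N (left out, the last holds). Time passes only in rows, so rows that do not move let the fingers close. It gives the time, the measured TCP pose, the force, the opening and the grip force at its end, in the units of the state.
- monitor.read_state(): the state, without advancing time (a new reading comes with each control period).
- viewer.get_image(name): name is "scene" or "top"; returns the picture (400x640x3 uint8, red, green, blue); there is no depth.
- viewer.camera_model(name): a dict with "K" (3x3 intrinsics, pixels), "R" (3x3) and "t" (3): a world point X has camera coordinates R X + t. Camera axes: x right, y down, z forward; pixel columns grow to the right and rows downward; lengths in mm; the calibration is good to about 2 mm. A picture is of the moment at which its call begins. camera_model takes no time and is no camera call.
- r.sign_off(): hands the job in; it is judged then, once.
Trained networks look in the newest picture that a camera, given by its name, has taken for a name from the list of things; names that differ only in an ending like _2 or _b are one class to them, and where a whole thing is asked for, a point or a joint stands for the part that bears it (a point fixed in the world has none). Each returns a list of dicts, best first, with "score" (0 to 1); they miss things now and then, are a little off and sometimes report something else, mostly with a low value. They report only what shows in the picture. A call takes as long as a camera call. They do not tell look-alikes from the thing itself.
- spotter.boxes_of(camera, target): "centre" ([column, row] in pixels, amid what is visible of it).
- spotter.trace(camera, target): "mask" (400x640 bool, what is visible of it) and "centre" ([column, row] in pixels, amid what is visible of it).
The state is a dict: "t": time; "joint_pos": joint angles; "qvel": joint speeds; "joint_torque": joint torques, N m; "tool_pos": TCP position; "tool_rot": TCP orientation; "force": force on the tool from outside, world axes, zero at the start; "torque": the same for the moment, N m; "opening": finger opening in mm; "grip_force": force on a finger pad.
Only numpy, scipy, OpenCV 4.12 (cv2) and the standard library are available. Lean on these libraries where they do the work, as an engineer would, in place of code of your own. Each camera call takes 0.05 s, during which the arm holds its last target. There are 200 camera calls.

## Working session

There is one attempt and no reset: what is moved stays moved. The work goes in short steps, Python scripts to look and compute and a tool call to move; the robot and the scene stay as the last step left them, time stands still between calls to the robot, and variables do not carry over. Pictures are saved under pics/ and viewed, at most 10 in all, crops included, and the job is handed in when it is done.

Besides the shell and the picture viewer there is one more tool, called after ">>>" as a command line: name --pt "numbers of a row" for each row, then --argument value for the rest. arm_command: Moves the arm, as the interface text tells. Its arguments: {"type":"object","properties":{"dp":{"type":"array"},"twist":{"type":"array"},"hand":{"type":"number"},"squeeze":{"type":"number"}},"required":["dp","twist"]}

```bash
mkdir -p pics; cat > h.py <<'E'
import numpy as np, cv2
from bench import monitor, viewer, r, spotter
def save(cam,fn):
    im=viewer.get_image(cam); cv2.imwrite(fn,cv2.cvtColor(im,cv2.COLOR_RGB2BGR)); return im
def back(cam,px,z):
    m=viewer.camera_model(cam);K,R,t=[np.array(m[k]) for k in('K','R','t')]
    d=R.T@np.linalg.inv(K)@np.array([px[0],px[1],1.]); c=-R.T@t
    return c+d*(z-c[2])/d[2]
def proj(cam,X):
    m=viewer.camera_model(cam);K,R,t=[np.array(m[k]) for k in('K','R','t')]
    p=K@(R@np.array(X)+t); return p[:2]/p[2]
E
python3 - <<'E'
from h import *
a=save('top','pics/top0.png');b=save('scene','pics/scene0.png')
for cam in('top','scene'):
    for n,z in(('carousel',20),('carousel_handle',165),('glue_stick',100),('carousel_rotor',74)):
        for d in spotter.boxes_of(cam,n)[:4]: print(cam,n,round(d['score'],2),np.round(d['centre']),np.round(back(cam,d['centre'],z)))
print(monitor.read_state()['tool_rot'],monitor.read_state()['t'])
E
```

```text
top carousel 0.78 [356. 196.] [ 452. -274.   20.]
top carousel_handle 0.94 [357. 195.] [ 440. -264.  165.]
top glue_stick 0.77 [276. 201.] [435. -91. 100.]
top glue_stick 0.74 [282. 237.] [ 356. -105.  100.]
top carousel_rotor 0.77 [356. 196.] [ 446. -269.   74.]
scene carousel 0.56 [369. 250.] [ 462. -274.   20.]
scene carousel_handle 0.81 [370. 242.] [ 343. -434.  165.]
scene glue_stick 0.93 [340. 205.] [ 432. -218.  100.]
scene glue_stick 0.58 [279. 209.] [ 328. -167.  100.]
scene carousel_rotor 0.72 [368. 242.] [ 425. -319.   74.]
[-1.79998553e+02 -2.43769041e-04  1.63968206e+02] 0.5
```

View pics/top0.png

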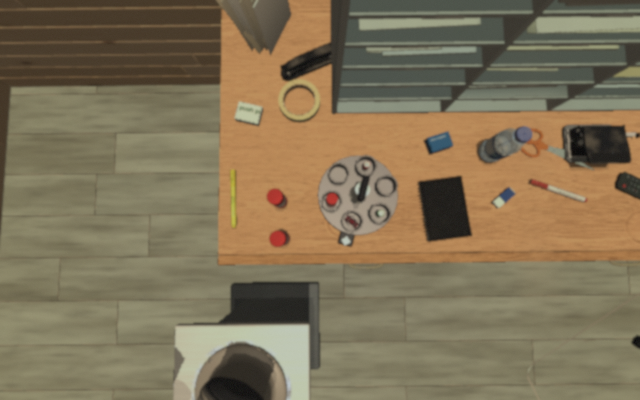

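View pics/scene0.png

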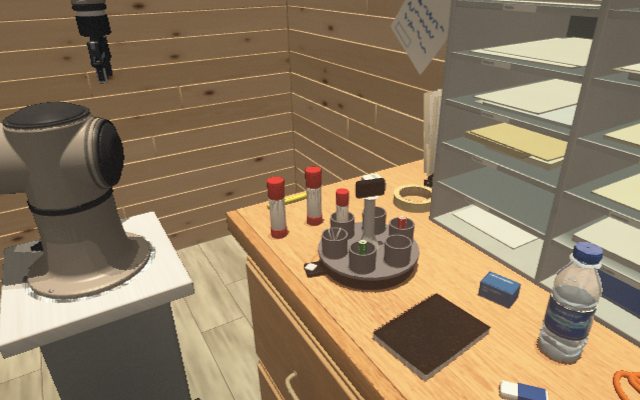

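The top view shows the carousel around (357,195), with the pointer diamond at (346,240) and the shelf behind it. There are three red-capped candidates: (276,198) and (278,238) stand on the desk and look larger, and (331,200) stands in a cup beside the pointer's cup. The one in the cup fits the description, and I'll confirm it in one crop.

```bash
python3 - <<'E'
from h import *
a=save('top','pics/x.png');b=save('scene','pics/y.png')
A=cv2.resize(a[145:255,260:410],None,fx=4,fy=4,interpolation=2)
B=cv2.resize(b[150:300,260:430],None,fx=440/150,fy=440/150,interpolation=2)
B=B[:,:]; s=np.hstack([cv2.resize(A,(400,293)),cv2.resize(B,(400,353))[:293]])
cv2.imwrite('pics/crop.png',cv2.cvtColor(s,cv2.COLOR_RGB2BGR))
d=spotter.trace('top','carousel_rotor')[0]['mask'].astype(np.uint8)
c=max(cv2.findContours(d,0,2)[0],key=cv2.contourArea);e=cv2.fitEllipse(c);print('rotor',e)
for n in('carousel_handle',):
  for cam in('top','scene'):
    m=spotter.trace(cam,n)[0]; ys,xs=np.nonzero(m['mask']);print(cam,len(xs),xs.min(),xs.max(),ys.min(),ys.max(),cv2.minAreaRect(np.stack([xs,ys],1).astype(np.float32)))
mm=viewer.camera_model('top');print(-np.array(mm['R']).T@mm['t'])
mm=viewer.camera_model('scene');print(-np.array(mm['R']).T@mm['t'])
print('pointer',back('top',(346,240),15),back('scene',(311.5,267.5),15))
for d in spotter.boxes_of('top','carousel')[:1]:print(d)
E
```

```text
rotor ((357.2756042480469, 195.21424865722656), (78.30662536621094, 79.3415756225586), 69.8161849975586)
top 4664 318 397 156 235 ((357.2500305175781, 195.25), (79.90306091308594, 77.78173828125), 45.0)Traceback (most recent call last):
  File "<stdin>", line 11, in <module>
IndexError: list index out of range
```

View pics/crop.png

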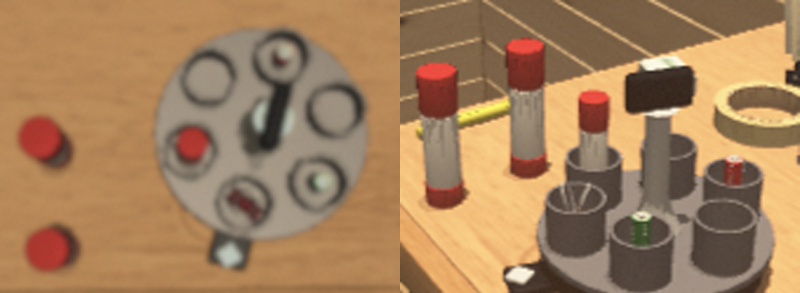

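The crop confirms it. The small red-capped stick is in the cup to the left of the pointer's cup, at (331,200), while the two larger ones stand free on the desk. The disc therefore turns +60° (anticlockwise).

```bash
python3 - <<'E'
from h import *
from scipy.optimize import minimize
for c in('top','scene'):
    mm=viewer.camera_model(c);print(c,-np.array(mm['R']).T@mm['t'],np.array(mm['K'])[0,0])
for z in(20,30,37,45):
    p=back('top',(357.28,195.21),z); q=back('top',(357.28+39.4,195.21),z);print(z,p,np.linalg.norm(q-p))
print('pointer',back('top',(346,239.5),15),back('scene',(311.5,268),15))
a=cv2.imread('pics/x.png'); 
g=a.max(2)
M=np.zeros_like(g);M[172:206,355:372]=(g[172:206,355:372]<60)
M=cv2.morphologyEx(M,cv2.MORPH_OPEN,np.ones((2,2)))
n,l,s,c=cv2.connectedComponentsWithStats(M);k=1+np.argmax(s[1:,4]);M=(l==k);print(s[k])
def ren(p):
    x,y,h=p;u=np.array([np.cos(h),np.sin(h)]);v=np.array([-u[1],u[0]])
    P=[proj('top',[*(np.array([x,y])+i*27*u+j*7*v),z]) for i in(-1,1) for j in(-1,1) for z in(140,172)]
    hull=cv2.convexHull(np.float32(P)*16); S=np.zeros((400*4,640*4),np.uint8)
    cv2.fillConvexPoly(S,np.round((hull/16+.5)*4*16).astype(int),1,shift=4)
    return cv2.resize(S.astype(np.float32),(640,400),interpolation=cv2.INTER_AREA)
f=lambda p:((ren(p)-M)**2).sum()
r0=minimize(f,[445,-268,-.2],method='Nelder-Mead',options=dict(initial_simplex=[[445,-268,-.2],[455,-268,-.2],[445,-260,-.2],[445,-268,-.4]]))
print(r0.x,np.degrees(r0.x[2]),r0.fun,M.sum())
E
```

```text
top [ 358.89781087 -190.51926369  973.55414129] 399.3131787899825
scene [  23.36827837 -855.44426718  499.97272489] 451.1463698132204
20 [ 453.62700924 -277.72884656   20.        ] 94.52633374369532
30 [ 452.63357641 -276.81427256   30.        ] 93.53502837726879
37 [ 451.93817344 -276.17407076   37.        ] 92.84111462077023
45 [ 451.14342718 -275.44241155   45.        ] 92.04807032762902
pointer [ 348.28917194 -249.08129596   15.        ] [ 343.50380483 -260.30392203   15.        ]
[357 177  12  25 134]
[ 4.51950411e+02 -2.77581032e+02 -3.35206922e-01] -19.205941915522004 79.1484375 134
```

Axis ≈ (452, −277). Opposite cup pairs give a base heading of about −14°. I'll swing round in an arc above everything to hover over the handle at tool yaw −14°, which leaves joint 6 room for the +60° turn.

>>> arm_command --pt "26.5 -17.3 5" --pt "26.5 -17.3 5" --pt "26.5 -17.3 5" --pt "26.5 -17.3 5" --pt "26.5 -17.3 5" --pt "26.5 -17.3 5" --pt "26.5 -17.3 5" --pt "26.5 -17.3 5" --pt "26.5 -17.3 0" --pt "26.5 -17.3 0" --twist '[-0.1035, -0.1035, -0.1035, -0.1035, -0.1035, -0.1035, -0.1035, -0.1035, -0.1035, -0.1035]' --hand 0

```text
t: 1.58
tool_pos: [411.3, 330.6, 264.3]
tool_rot: [179.9, -0.0, 104.4]
force: [0.4, 0.7, -0.7]
opening: 85.6
grip_force: 0.0
```

>>> arm_command --pt "11.5 -29.5 0" --pt "11.5 -29.5 0" --pt "11.5 -29.5 0" --pt "11.5 -29.5 0" --pt "11.5 -29.5 0" --pt "11.5 -29.5 0" --pt "11.5 -29.5 0" --pt "11.5 -29.5 0" --pt "11.5 -29.5 0" --pt "11.5 -29.5 0" --twist '[-0.1035, -0.1035, -0.1035, -0.1035, -0.1035, -0.1035, -0.1035, -0.1035, -0.1035, -0.1035]'

```text
t: 2.42
tool_pos: [525.3, 35.0, 264.0]
tool_rot: [180.0, -0.0, 45.1]
force: [0.7, 0.1, -0.0]
opening: 85.1
grip_force: 0.0
```

>>> arm_command --pt "-7.3 -31.4 0" --pt "-7.3 -31.4 0" --pt "-7.3 -31.4 0" --pt "-7.3 -31.4 0" --pt "-7.3 -31.4 0" --pt "-7.3 -31.4 0" --pt "-7.3 -31.4 0" --pt "-7.3 -31.4 0" --pt "-7.3 -31.4 0" --pt "-7.3 -31.4 0" --twist '[-0.1035, -0.1035, -0.1035, -0.1035, -0.1035, -0.1035, -0.1035, -0.1035, -0.1035, -0.1035]'

```text
t: 3.25
tool_pos: [451.4, -278.9, 263.9]
tool_rot: [180.0, -0.0, -14.2]
force: [1.1, 0.2, 0.0]
opening: 85.3
grip_force: 0.0
```

```bash
python3 - <<'E'
from h import *
b=save('scene','pics/s1.png');s=monitor.read_state();print(s['t'],s['tool_pos'],s['tool_rot'],s['joint_pos'],s['force'])
cv2.imwrite('pics/s1c.png',cv2.resize(cv2.imread('pics/s1.png')[100:320,230:500],None,fx=2.5,fy=2.5))
for n in [(452,-277,172),(452,-277,159)]: print(proj('scene',n))
E
```

```text
3.3 [ 450.11960439 -284.19975584  263.60654186] [ 1.79785811e+02 -7.46036666e-03 -1.47846928e+01] [-40.40365086  18.72927894  82.20989858  -0.19348593  78.96154466
  64.41793769] [-1.93445544 -4.71447792  0.19184592]
[367.80611203 179.30772559]
[367.59686645 186.04298774]
```

View pics/s1c.png

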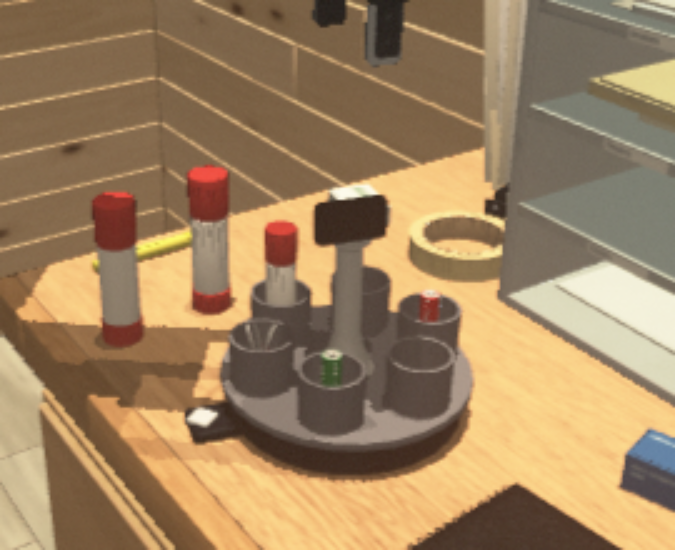

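The scene view shows the open gripper above the handle. The wing sits at about (370,187), against a predicted (368,186), so the estimate holds to within 3 mm. Next I'll descend and grip.

>>> arm_command --pt "0.5 -0.5 -10" --pt "0.5 -0.5 -12" --pt "0 0 -14" --pt "0 0 -14" --pt "0 0 -14" --pt "0 0 -12" --pt "0 0 -12" --pt "0 0 -10" --pt "0 0 -6" --pt "0 0 0" --twist '[0, 0, 0, 0, 0, 0, 0, 0, 0, 0]'

```text
t: 4.13
tool_pos: [452.5, -277.2, 158.3]
tool_rot: [-179.9, 0.1, -13.9]
force: [-0.7, -0.1, -1.0]
opening: 85.5
grip_force: 0.0
```

>>> arm_command --pt "0 0 0" --pt "0 0 0" --pt "0 0 0" --pt "0 0 0" --pt "0 0 0" --pt "0 0 0" --pt "0 0 0" --pt "0 0 0" --pt "0 0 0" --pt "0 0 0" --twist '[0, 0, 0, 0, 0, 0, 0, 0, 0, 0]' --hand 1 --squeeze 40

```text
t: 4.97
tool_pos: [453.1, -278.5, 160.3]
tool_rot: [180.0, -0.0, -13.9]
force: [-2.0, 1.6, 5.0]
opening: 12.0
grip_force: 39.4
```

>>> arm_command --pt "0 0 0" --pt "0 0 0" --pt "0 0 0" --pt "0 0 0" --pt "0 0 0" --pt "0 0 0" --pt "0 0 0" --pt "0 0 0" --pt "0 0 0" --pt "0 0 0" --twist '[0.015, 0.025, 0.035, 0.035, 0.035, 0.035, 0.035, 0.035, 0.035, 0.035]'

```text
t: 5.8
tool_pos: [453.1, -278.5, 160.2]
tool_rot: [180.0, -0.0, 4.5]
force: [-1.5, 1.4, 4.9]
opening: 12.6
grip_force: 39.6
```

>>> arm_command --pt "0 0 0" --pt "0 0 0" --pt "0 0 0" --pt "0 0 0" --pt "0 0 0" --pt "0 0 0" --pt "0 0 0" --pt "0 0 0" --pt "0 0 0" --pt "0 0 0" --twist '[0.04, 0.04, 0.04, 0.04, 0.04, 0.04, 0.04, 0.04, 0.04, 0.04]'

```text
t: 6.63
tool_pos: [453.1, -278.6, 160.3]
tool_rot: [179.9, -0.0, 27.4]
force: [-1.0, 1.2, 5.3]
opening: 11.9
grip_force: 39.4
```

>>> arm_command --pt "0 0 0" --pt "0 0 0" --pt "0 0 0" --pt "0 0 0" --pt "0 0 0" --pt "0 0 0" --pt "0 0 0" --pt "0 0 0" --pt "0 0 0" --pt "0 0 0" --twist '[0.04, 0.04, 0.04, 0.04, 0.04, 0.04, 0.04, 0.03, 0.015, 0]'

```text
t: 7.47
tool_pos: [453.1, -278.7, 160.3]
tool_rot: [179.9, 0.0, 46.0]
force: [-1.2, 0.9, 4.8]
opening: 12.7
grip_force: 39.3
```

```bash
python3 - <<'E'
from h import *
save('scene','pics/s2.png');save('top','pics/t2.png');s=monitor.read_state();print(s['t'],s['tool_pos'],s['tool_rot'],s['force'],s['torque'])
A=cv2.resize(cv2.imread('pics/s2.png')[120:320,250:450],(400,400));B=cv2.resize(cv2.imread('pics/t2.png')[145:255,300:410],(400,400))
cv2.imwrite('pics/c2.png',np.hstack([A,B]))
E
```

```text
7.5667 [ 453.16035061 -278.67288894  160.27307107] [1.79935150e+02 6.15669561e-03 4.59421609e+01] [-1.74006567  1.1243538   5.38006752] [0.05619401 0.18239709 0.01267211]
```

View pics/c2.png

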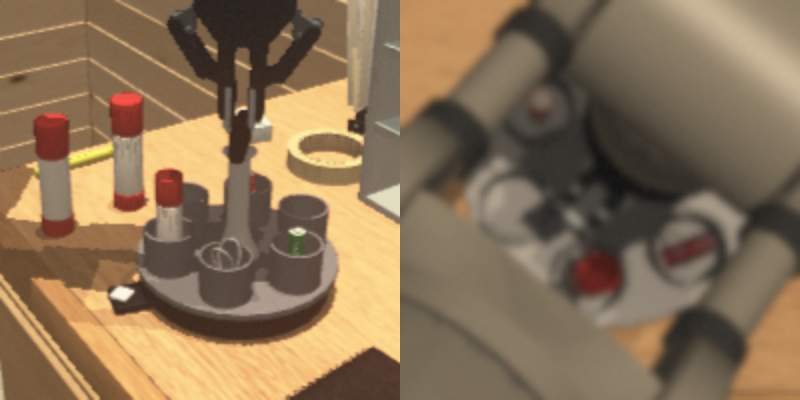

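The disc has turned about 60°. The glue stick stands upright in the cup at the pointer, at (354,220) in the top view, and the z torque is near zero, so it sits in the click. I'll release and rise.

>>> arm_command --pt "0 0 0" --pt "0 0 0" --pt "0 0 0" --pt "0 0 0" --pt "0 0 0" --pt "0 0 0" --pt "0 0 0" --pt "0 0 0" --pt "0 0 0" --pt "0 0 0" --twist '[0, 0, 0, 0, 0, 0, 0, 0, 0, 0]' --hand 0

```text
t: 8.4
tool_pos: [453.0, -278.4, 159.8]
tool_rot: [180.0, 0.0, 45.9]
force: [0.2, -0.4, 0.3]
opening: 85.5
grip_force: 0.0
```

>>> arm_command --pt "0 0 5" --pt "0 0 10" --pt "0 0 15" --pt "0 0 15" --pt "0 0 15" --pt "0 0 15" --pt "0 0 15" --pt "0 0 10" --pt "0 0 5" --pt "0 0 0" --twist '[0, 0, 0, 0, 0, 0, 0, 0, 0, 0]'

```text
t: 9.23
tool_pos: [453.3, -278.7, 266.3]
tool_rot: [179.8, -0.0, 45.9]
force: [0.1, -0.4, 0.1]
opening: 85.5
grip_force: 0.0
```

```bash
python3 - <<'E'
from h import *
save('scene','pics/s3.png');save('top','pics/t3.png');s=monitor.read_state();print(s['t'],s['tool_pos'],s['force'],s['opening'])
A=cv2.resize(cv2.imread('pics/s3.png')[120:320,250:450],(400,400));B=cv2.resize(cv2.imread('pics/t3.png')[145:255,300:410],(400,400))
cv2.imwrite('pics/c3.png',np.hstack([A,B]))
E
```

```text
9.3333 [ 452.77391755 -278.22781669  264.41340915] [ 0.10589246 -0.79838474 -0.25663551] 85.42407917204899
```

View pics/c3.png

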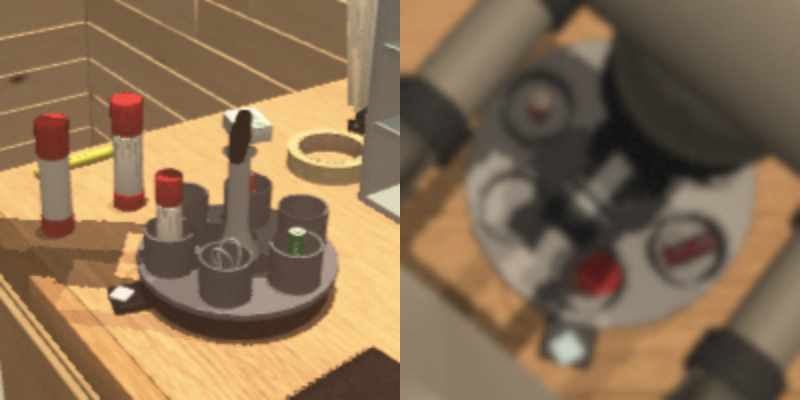

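The glue stick stands upright in the cup at the pointer: cap (597,272), diamond (568,342) in the crop. The cup is where the pointer's cup was at the start, and the gripper is clear.

```bash
python3 -c "
from h import *
print(r.sign_off())"
```

```text
the job is handed in; nothing more can be done
None
```

I turned the carousel one click anticlockwise (+60°), so the glue stick stands in its cup at the pointer; I let go of the handle and handed the job in at about 9.3 s, and no verdict came back.

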